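# Take the rolling pin out of the fold-down shelf's utensil tray

### The arm

A 7-joint arm with a two-finger parallel gripper is mounted at the origin on the work surface. World frame = base frame: x ahead of the robot, y to its left, z up, the work surface at z = 0. Lengths are in mm, angles in rad, forces in N, time in s.
With the tool pointing down it reaches from about 400 to 850 mm from the base axis. Payload 4.4 kg.
Tool frame: the origin (TCP) lies on the mounting face of the last link; the fingertips stand 199 mm ahead of it and the grasp point (between the pads) lies 180 mm ahead of it (bot.grip_point_offset is the distance from the TCP to the grasp point, in mm); z points along the fingers, y is the line along which they close (so a half turn about z gives the same grasp; the last joint's range is limited). The gripper opens to 94 mm and grips with 3 to 60 N. Pads are 16 mm wide; open, the fingers measure 119 mm over their backs; the gripper's body (75 mm by 177 mm) begins 78 mm behind the grasp point.
Start: joints at [1.248, 0.628, 0.038, 1.517, -0.027, 0.996, -0.02], TCP at [165.112, -628.692, 404.678] pointing down, gripper open.
Joint ranges: [-3.06, 3.06], [-0.37, 2.12], [-1.25, 1.32], [0.18, 2.47], [-1.1, 4.24], [0.23, 1.98], [-2.94, 2.94]. Speed limits (rad/s): [2.57, 2.57, 3.14, 3.14, 3.14, 3.14, 3.14].

### API

Orientations are given as a unit quaternion [x, y, z, w].
In Python, from workcell import bot gives the robot as it stands.
- The arm moves only by the shell command python3 -m jog 'ROWS'. ROWS is text: rows parted by semicolons, each of 5 numbers parted by spaces: the closure, from -1 (fully open) to 1 (shut), then the shift along the tool's x, y, z in m, then the turn about the tool's z in units of 6 degrees (1.0 is 6 degrees). A call has 1 to 5 rows; each row is the pose to reach, as a shift and turn from the pose commanded when the call began, along the tool's axes at that moment; what a row does not reach only later rows make up. A row lasts 1/10 s, in which the tool goes at most 50 mm and 8.59 degrees, less where a joint would pass 70% of its speed; a pose out of reach is approached as far as the arm can. A call with a gripper value outside its range is refused whole. The fingers move at their own pace and stop on an object; the grip force is fixed at half the most. Time passes only in rows, so rows that repeat a pose let the fingers close. It gives the time, the measured TCP pose, the force, the opening and the grip force at its end, in the units of the state.
- bot.get_obs(): the state, without advancing time (a new reading comes with each control period).
- bot.grab_frame(name): name is "scene" or "top"; returns a dict with "frame" (420x560x3 uint8, red, green, blue), "depth" (420x560 float32, mm along the optical axis (not along the pixel's ray), 0 where there is no reading), "fx", "fy", "cx", "cy" (pixels), "D" ([k1, k2, p1, p2, k3] as OpenCV has them; the pictures are not rectified), "xyz" and "orientation" of the camera in the world. Camera axes: x right, y down, z forward; pixel columns grow to the right and rows downward; lengths in mm; the calibration is good to about 2 mm. A picture is of the moment at which its call begins.
- bot.finish_job(): hands the job in; it is judged then, once.
The state is a dict: "time": time; "joints": joint angles; "qvel": joint speeds; "effort": joint torques, N m; "tcp_pos": TCP position; "orientation": TCP orientation; "force": force on the tool from outside, world axes, zero at the start; "moment": the same for the moment, N m; "width": opening from 0.0 (shut) to 1.0 (fully open); "grasp_force": force on a finger pad.
Only numpy, scipy, OpenCV 4.12 (cv2) and the standard library are available. Lean on these libraries where they do the work, as an engineer would, in place of code of your own. Each camera call takes 0.05 s, during which the arm holds its last target. There are 200 camera calls.

### The job

The rolling pin is kept in the tray under two crosspieces and a keeper, so that it stays put when the shelf is folded up. Turn the wing nut by hand about a quarter turn counter-clockwise so that the keeper arm lies along the tray's side wall, then slide the pin back under the crosspiece nearer the robot, tilt its far end up through the opening and draw it out diagonally. Finish while still holding the pin in the gripper, quite still, every part of it at least 5 cm above the crosspieces and touching nothing else, and leave the keeper open and the other things on the shelf where they are.

Things in the scene. Friction and masses are not known exactly. Their poses are not given: they have to be found in the camera images.
- tray: White sheet-metal utensil tray fixed to the shelf, outside 322 x 128 mm, walls 6 mm, wall tops at z = 66 mm. Origin on the shelf under its centre, x along its length away from the robot, z up. Floor top at z = 6 mm; inside x -155 to 155 mm, y -58 to 58 mm. A post block 30 x 36 mm, 66 mm high, at x = 15, y = 82 mm outside the +y wall carries the keeper.
- near_bar (a point): Middle of the top of the near fixed steel crosspiece, at x = -85 mm of the tray. It spans the tray's full width, is 20 mm wide (x -95 to -75 mm) and 8 mm thick (z 66 to 74 mm).
- far_bar (a point): Middle of the top of the far fixed steel crosspiece, at x = 115 mm of the tray (x 105 to 125 mm), same section as the near one. The opening between the two is 180 mm long.
- keeper (a joint): Captive wing nut with a flat keeper arm, on a vertical axis at x = 15, y = 82 mm of the tray. 0: arm across the opening (to the tray's -y) above the pin; grows counter-clockwise from above to a stop at 1.6 rad; at 1.57 the arm lies along the side wall (to the tray's +x). Stays where left, friction 0.05 N m. Arm 85 mm from axis to tip, 18 mm wide, z 69 to 75 mm.
- keeper_wing (a point): Centre of the wing of the nut, on its axis, 94 mm above the shelf. The wing is an upright steel bar 38 mm long (in line with the keeper arm: along this point's y), 10 mm thick (along x), 22 mm high, its lower edge 83 mm above the shelf on a round hub of 11 mm radius. This frame turns with the nut.
- pin: Plain straight beech rolling pin, a cylinder 24 mm in diameter and 240 mm long, 70 to 130 g, lying loose on the tray floor under both crosspieces, roughly along the tray. Origin at the middle of its axis (12 mm above what it lies on), x along its length to the far end. It can roll about its own axis.
- pin_near (a point): Centre of the pin's end nearer the robot, 120 mm from its middle.
- pin_far (a point): Centre of the pin's end farther from the robot, 120 mm from its middle.
- cooker: Red plastic egg cooker with clear dome, 150 mm across, 143 mm high, loose; origin under its centre. Bystander.
- soy: Closed amber glass soy bottle, 52 mm across, 150 mm high, loose; origin under its centre. Bystander.
- panlid: Small stainless saucepan lid with a knob, 162 mm across, 46 mm high, loose; origin under its centre. Bystander.
- eggcup: Green silicone egg cup, 50 mm across, 55 mm high, loose; origin under its centre. Bystander.

How it is judged (in metres and radians):
On the way, in this order (a step that is already met when the one before it is completed fails the run):
1. the keeper arm is turned clear of the opening while the pin still lies in the tray (value of joint keeper above 1.25 rad and z of pin_far in the frame of tray below 0.05 m), for 0.2 s.
2. the pin's far end is up through the opening while its near end is still under the near crosspiece's level (z of pin_far in the frame of tray above 0.075 m and z of pin_near in the frame of tray below 0.06 m), for 0.1 s.
At the end, for the whole second after the job is handed in: The gripper holds the pin still (under 30 mm/s and 0.2 rad/s, finger force over 1 N), both its end centres more than 130 mm above the shelf (56 mm above the crosspieces' tops), touching neither tray nor bystanders, with the keeper turned past 1.2 rad (height (world z) of each of pin_near, pin_far above 0.13 m and contact force between pin and the fingers above 1 N and contact force between pin and tray below 0.05 N and contact force between pin and cooker below 0.05 N and contact force between pin and soy below 0.05 N and linear speed of pin below 0.03 m/s and angular speed of pin below 0.2 rad/s and value of joint keeper above 1.2 rad); the arm keeps its last pose, push and grip.
It fails at once if a bystander is moved by more than 25 mm (distance of any of cooker, soy, panlid, eggcup from where it was at the start of the episode above 0.025 m).
It also fails if it takes over 51 s, if anything falls off the work surface, if the arm or the gripper's body presses on something with over 40 N, if the wrist force passes 120 N, or if a joint passes its speed limit or range.

## Working session

There is one attempt and no reset: what is moved stays moved. The work goes in short steps, Python scripts to look and compute and a shell command to move; the robot and the scene stay as the last step left them, time stands still between calls to the robot, and variables do not carry over. Pictures are saved under pics/ and viewed, at most 10 in all, crops included, and the job is handed in when it is done.

```bash
mkdir -p pics; ls; python3 - <<'E'
from workcell import bot
import cv2,numpy as np
s=bot.get_obs();print({k:np.round(v,3) for k,v in s.items()})
for n in("scene","top"):
    f=bot.grab_frame(n);np.savez(f"{n}0.npz",**f)
    print(n,f["fx"],f["fy"],f["cx"],f["cy"],f["D"],f["xyz"],f["orientation"])
    cv2.imwrite(f"pics/{n}0.png",f["frame"][:,:,::-1])
E
```

```text
pics
{'time': np.float64(0.0), 'joints': array([ 1.248,  0.629,  0.038,  1.518, -0.027,  0.996, -0.02 ]), 'qvel': array([-0.   ,  0.   , -0.001, -0.001,  0.001,  0.   , -0.001]), 'effort': array([ 2.0000e-03, -5.4972e+01,  1.1440e+00, -1.8663e+01, -5.2000e-02,
        2.4000e-02,  0.0000e+00]), 'tcp_pos': array([ 165.057, -628.383,  403.807]), 'orientation': array([ 0.992,  0.128, -0.   , -0.001]), 'force': array([-0.262,  0.683,  0.356]), 'moment': array([ 0.06 , -0.002,  0.063]), 'grasp_force': np.float64(0.0), 'width': np.float64(1.001)}
scene 494.09920184170215 494.09920184170215 282.77392543292945 202.15809757117833 [-0.07919816  0.          0.          0.          0.        ] [1500.35212615 -206.01489845 1059.91595916] [ 0.71809873  0.58297636 -0.23810454 -0.29627522]
top 447.1196755209344 447.1196755209344 278.8837562241209 207.44788544705995 [-0.11951459  0.          0.          0.          0.        ] [ 333.65024775   -5.48738902 1352.03546963] [ 0.70546429 -0.7025315   0.06133504 -0.07076462]
```

View pics/scene0.png

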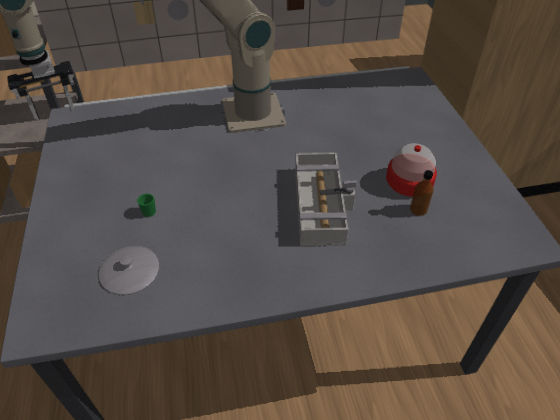

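View pics/top0.png

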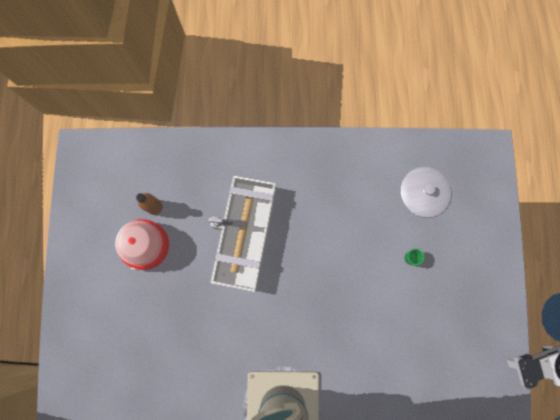

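The scene camera shows the tray near (322,198), with the keeper nut near (349,188) and the pin around (323,198). In the top view the tray corners are near (234,178), (274,183), (255,290) and (212,283), the nut is at (215,223) and the pin runs from (248,200) to (235,271).

```bash
cat > h.py <<'E'
import numpy as np,cv2
from scipy.spatial.transform import Rotation as R
def K(f): return np.array([[f["fx"],0,f["cx"]],[0,f["fy"],f["cy"]],[0,0,1.]])
def ray(f,uv):
    p=cv2.undistortPoints(np.array(uv,float).reshape(-1,1,2),K(f),np.array(f["D"],float)).reshape(-1,2)
    d=np.c_[p,np.ones(len(p))]
    return np.array(f["xyz"],float),R.from_quat(f["orientation"]).apply(d)
def onz(f,uv,z):
    o,d=ray(f,uv); return o+d*((z-o[2])/d[:,2])[:,None]
def tri(f1,u1,f2,u2):
    out=[]
    o1,D1=ray(f1,u1);o2,D2=ray(f2,u2)
    for a,b in zip(D1,D2):
        t=np.linalg.lstsq(np.c_[a,-b],o2-o1,rcond=None)[0]
        p,q=o1+a*t[0],o2+b*t[1]; out.append(np.r_[(p+q)/2,np.linalg.norm(p-q)])
    return np.array(out)
def proj(f,P):
    r=R.from_quat(f["orientation"]).inv(); P=np.atleast_2d(P)-np.array(f["xyz"])
    return cv2.projectPoints(r.apply(P),np.zeros(3),np.zeros(3),K(f),np.array(f["D"],float))[0].reshape(-1,2)
E
python3 - <<'E'
import numpy as np,cv2
s=np.load("scene0.npz")["frame"][145:250,285:365,::-1];t=np.load("top0.npz")["frame"][170:300,200:285,::-1]
a=cv2.resize(s,None,fx=4.5,fy=4.5,interpolation=cv2.INTER_CUBIC);b=cv2.resize(t,None,fx=4.5,fy=4.5,interpolation=cv2.INTER_CUBIC)
o=np.zeros((max(a.shape[0],b.shape[0]),a.shape[1]+b.shape[1]+5,3),np.uint8);o[:a.shape[0],:a.shape[1]]=a;o[:b.shape[0],a.shape[1]+5:]=b
print(o.shape);cv2.imwrite("pics/crop0.png",o)
E
```

```text
(585, 747, 3)
```

View pics/crop0.png

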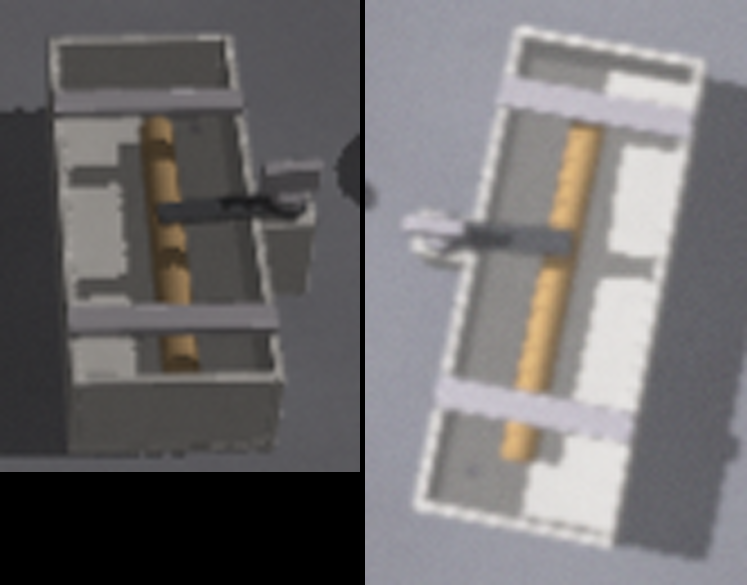

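The enlarged crop shows the tray rim corners, both crosspieces and the keeper across the pin. The pin's near end is visible from the top at crop (517,460) and its far end from the scene camera at crop (182,362).

```bash
python3 - <<'E'
from h import *
s=dict(np.load("scene0.npz"));t=dict(np.load("top0.npz"))
S=lambda p:np.array(p)/4.5+[284.6,144.6];T=lambda p:(np.array(p)-[365,0])/4.5+[199.6,169.6]
# outer corners: near+y, near-y, far-y, far+y
cs=S([(233,36),(50,38),(70,381),(284,379)]);ct=T([(415,510),(612,548),(705,63),(515,27)])
P=tri(s,cs,t,ct);print(P.round(1))
for f,c in((s,cs),(t,ct)):
    Q=onz(f,c,66);print(Q.round(1)[:,:2].tolist(),np.linalg.norm(Q[0]-Q[3]),np.linalg.norm(Q[0]-Q[1]))
Q=(onz(s,cs,66)+onz(t,ct,66))/2;c=Q.mean(0);x=(Q[2]+Q[3]-Q[0]-Q[1])[:2];y=(Q[0]+Q[3]-Q[1]-Q[2])[:2]
print(c,np.arctan2(x[1],x[0]),np.arctan2(-y[0],y[1]))
yaw=np.arctan2(x[1],x[0]);Rz=R.from_euler('z',yaw)
loc=lambda p:Rz.inv().apply(np.atleast_2d(p)-[c[0],c[1],0])
for n,f in(("s",s),("t",t)):
    hsv=cv2.cvtColor(f["frame"],cv2.COLOR_RGB2HSV)
    m=(hsv[...,0]>8)&(hsv[...,0]<25)&(hsv[...,1]>100)&(hsv[...,2]>70)
    roi=np.zeros_like(m);uv=proj(f,np.c_[Q[:,:2],np.full(4,66)]).astype(int);r=np.zeros(m.shape,np.uint8);cv2.fillConvexPoly(r,uv,1);m&=r>0
    v,u=np.nonzero(m);L=loc(onz(f,np.c_[u,v],18));print(n,len(u),"x range",L[:,0].min(),L[:,0].max())
    for a in range(-150,160,30):
        k=abs(L[:,0]-a)<15
        if k.sum():print(a,k.sum(),L[k,1].mean().round(1),L[k,1].min().round(1),L[k,1].max().round(1))
# wing: world position of the hub
for l in((15,82,94),(15,44,75),(15,-3,75)):
    w=Rz.apply(np.array(l))+[c[0],c[1],0];print(l,w.round(1),proj(s,w).round(1),((proj(s,w)-[284.6,144.6])*4.5).round(),((proj(t,w)-[199.6,169.6])*4.5+[365,0]).round())
E
```

```text
[[357.4 209.1  64.5   5.5]
 [334.6  83.   65.5   5.1]
 [649.   24.5  66.    1.4]
 [673.4 150.4  65.6   1.3]]
[[359.2, 211.3], [335.5, 85.4], [649.1, 25.2], [673.8, 150.9]] 320.39289175409175 128.16810643714246
[[356.8, 206.2], [334.1, 80.4], [648.9, 23.8], [673.2, 149.7]] 321.3823978501019 127.79804125126695
[503.82346098 116.63215214  66.        ] -0.18341402222506661 -0.18710540310839358
s 185 x range -122.80553614783695 98.89583092874679
-120 22 12.6 4.3 20.8
-90 18 13.9 5.0 21.2
-60 34 12.6 4.3 21.3
-30 6 10.9 4.0 18.8
0 27 13.1 5.0 21.1
30 43 12.4 3.1 21.2
60 6 11.7 4.4 19.0
90 29 11.6 3.2 20.7
t 246 x range -111.89493150352182 109.29286922300412
-120 11 12.0 5.9 18.2
-90 15 11.1 4.1 17.7
-60 31 12.1 6.1 18.5
-30 43 10.9 3.3 17.6
0 42 10.9 3.5 17.7
30 1 13.3 13.3 13.3
60 47 10.3 1.5 17.6
90 48 10.1 2.3 17.3
120 8 9.4 4.1 16.8
(15, 82, 94) [533.5 194.5  94. ] [[348.7 184. ]] [[288. 177.]] [[434. 229.]]
(15, 44, 75) [526.6 157.2  75. ] [[334.9 189. ]] [[227. 200.]] [[496. 244.]]
(15, -3, 75) [518.  110.9  75. ] [[318.7 189.2]] [[153. 201.]] [[568. 258.]]
```

```bash
cat > plan.py <<'E'
# usage: plan.py x y z heading_rad : remaining shift in tool axes (m) and turn (units of 6deg)
import sys;from h import *;from workcell import bot
s=bot.get_obs();r=R.from_quat(s["orientation"]);X=r.apply([1,0,0]);h=np.arctan2(X[1],X[0])
x,y,z,hd=map(float,sys.argv[1:5])
d=r.inv().apply(np.array([x,y,z])-s["tcp_pos"])/1000
e=(hd-h+np.pi)%(2*np.pi)-np.pi
print("t",round(float(s["time"]),2),"tcp",s["tcp_pos"].round(1),"head",round(h,3),"q",s["joints"].round(2),"F",np.round(s["force"],1),"w",round(float(s["width"]),3),"gf",round(float(s["grasp_force"]),1))
print("shift",d.round(4),"turn units",round(-np.degrees(e)/6,2))
E
python3 -m jog '-1 .18 -.1225 0 0;-1 .18 -.1225 0 0;-1 .18 -.1225 0 0;-1 .18 -.1225 0 0;-1 .18 -.1225 0 0'
python3 -m jog '-1 .18 -.1225 0 0;-1 .18 -.1225 0 0;-1 .18 -.1225 0 0;-1 .18 -.1225 0 0;-1 .18 -.1225 0 0'
python3 plan.py 533.5 194.5 360 1.386
```

```text
time: 0.6
tcp_pos: [312.1, -459.9, 404.4]
orientation: [0.991, 0.132, 0.001, -0.002]
force: [0.3, -0.4, 0.6]
width: 1.002
grasp_force: 0.0
time: 1.1
tcp_pos: [454.6, -295.2, 404.4]
orientation: [0.991, 0.132, 0.001, -0.001]
force: [-0.1, -0.2, 0.0]
width: 0.999
grasp_force: 0.0
t 1.1 tcp [ 454.6 -295.2  404.4] head 0.265 q [ 0.51  0.47  0.02  1.82 -0.01  0.85 -0.77] F [-0.1 -0.2  0. ] w 0.999 gf 0.0
shift [ 0.2041 -0.4519  0.046 ] turn units -10.71
```

```bash

python3 -m jog '-1 .1 -.22 0 0;-1 .1 -.22 0 0;-1 .1 -.22 0 0;-1 .1 -.22 0 0;-1 .1 -.22 0 0' >/dev/null
python3 -m jog '-1 .104 -.232 .04 -5.3;-1 .104 -.232 .04 -5.3;-1 .104 -.232 .04 -5.3;-1 .104 -.232 .04 -5.3;-1 .104 -.232 .04 -5.3' >/dev/null
python3 -m jog '-1 0 0 0 -5.2;-1 0 0 0 -5.2;-1 0 0 0 -5.2;-1 0 0 0 -5.2;-1 0 0 0 -5.2'
python3 plan.py 533.5 194.5 360 1.386
```

```text
time: 2.6
tcp_pos: [532.3, 181.3, 365.4]
orientation: [0.779, 0.627, -0.0, -0.0]
force: [-0.4, 0.3, 0.3]
width: 1.002
grasp_force: 0.0
t 2.6 tcp [532.3 181.3 365.4] head 1.356 q [-0.17  0.57 -0.31  1.8   0.23  0.81 -0.81] F [-0.4  0.3  0.3] w 1.002 gf 0.0
shift [ 0.0132 -0.0017  0.0054] turn units -0.28
```

```bash

python3 -m jog '0.3 .0132 -.0017 0.005 -.28;0.3 .0132 -.0017 0.005 -.28;.3 .0132 -.0017 0.05 -.28;.3 .0132 -.0017 0.078 -.28;.3 .0132 -.0017 0.078 -.28' 
python3 plan.py 533.5 194.5 287 1.386
python3 - <<'E'
from h import *;from workcell import bot
f=bot.grab_frame("scene");g=bot.grab_frame("top")
a=cv2.resize(f["frame"][110:250,280:390,::-1],None,fx=4,fy=4,interpolation=cv2.INTER_CUBIC)
b=cv2.resize(g["frame"][180:280,190:275,::-1],None,fx=4,fy=4,interpolation=cv2.INTER_CUBIC);b=cv2.copyMakeBorder(b,0,a.shape[0]-b.shape[0],0,0,0)
cv2.imwrite("pics/c1.png",np.hstack([a,b]))
E
```

```text
time: 3.1
tcp_pos: [532.0, 194.5, 284.4]
orientation: [0.769, 0.639, -0.004, -0.001]
force: [0.5, -0.1, -0.3]
width: 0.612
grasp_force: 0.0
t 3.1 tcp [532.  194.5 284.4] head 1.386 q [-0.22  0.68 -0.28  1.85  0.29  0.65 -0.86] F [ 0.5 -0.1 -0.3] w 0.612 gf 0.0
shift [ 0.0003  0.0015 -0.0026] turn units -0.0
```

View pics/c1.png

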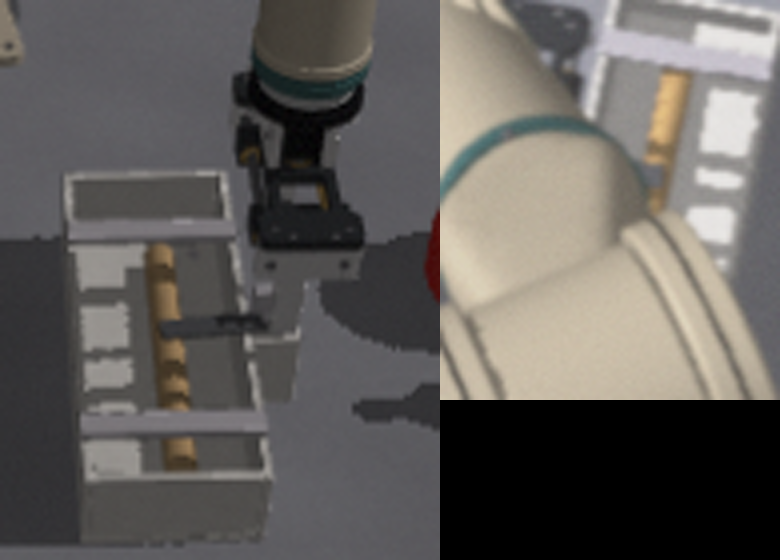

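The scene crop shows the gripper lowered over the nut, with one finger at (280,310) in front of the wing and the keeper still across the pin at (215,327). From the top the arm hides the nut. The alignment looks right, so I'll close.

```bash

python3 -m jog '1 0 .0015 0 0;1 0 .0015 0 0;1 0 .0015 0 0;1 0 .0015 0 0;1 0 .0015 0 0' 
python3 -m jog '1 0 0 0 0;1 0 0 0 0;1 0 0 0 0' 
python3 plan.py 533.5 194.5 284 1.386
```

```text
time: 3.7
tcp_pos: [534.6, 194.7, 288.3]
orientation: [0.769, 0.639, -0.0, -0.0]
force: [1.0, -2.5, 2.2]
width: 0.104
grasp_force: 29.4
time: 4.0
tcp_pos: [534.6, 194.7, 288.3]
orientation: [0.769, 0.639, -0.0, -0.0]
force: [-3.1, 0.3, 6.5]
width: 0.107
grasp_force: 29.7
t 4.0 tcp [534.6 194.7 288.3] head 1.386 q [-0.22  0.68 -0.28  1.85  0.29  0.65 -0.86] F [-3.1  0.3  6.5] w 0.107 gf 29.7
shift [-0.0004 -0.0011  0.0043] turn units -0.0
```

```bash

python3 -m jog '1 0 0 0 -1;1 0 0 0 -2;1 0 0 0 -3;1 0 0 0 -4;1 0 0 0 -5' 
python3 -m jog '1 0 0 0 -1;1 0 0 0 -2;1 0 0 0 -3;1 0 0 0 -4;1 0 0 0 -5' 
python3 -m jog '1 0 0 0 -1;1 0 0 0 -2;1 0 0 0 -3;1 0 0 0 -4;1 0 0 0 -4.9' 
python3 -m jog '1 0 0 0 0;1 0 0 0 0'
python3 plan.py 533.5 194.5 340 2.957
```

```text
time: 4.5
tcp_pos: [534.3, 194.7, 288.2]
orientation: [0.576, 0.817, -0.0, -0.0]
force: [-4.8, 0.2, 6.1]
width: 0.106
grasp_force: 29.9
time: 5.0
tcp_pos: [534.1, 194.6, 288.2]
orientation: [0.345, 0.939, -0.001, -0.001]
force: [-4.1, -0.3, 6.8]
width: 0.105
grasp_force: 29.9
time: 5.5
tcp_pos: [534.0, 194.3, 288.2]
orientation: [0.096, 0.995, -0.001, -0.001]
force: [-5.4, -2.1, 8.1]
width: 0.105
grasp_force: 29.9
time: 5.7
tcp_pos: [534.1, 194.3, 288.2]
orientation: [0.098, 0.995, -0.001, -0.001]
force: [-4.7, -1.1, 8.7]
width: 0.103
grasp_force: 29.9
t 5.7 tcp [534.1 194.3 288.2] head 2.946 q [ 0.04  0.77 -0.71  1.84  0.68  0.8   0.35] F [-4.7 -1.1  8.7] w 0.103 gf 29.9
shift [ 0.0007 -0.     -0.0518] turn units -0.1
```

```bash

python3 -m jog '-.2 0 0 0 0;-.2 0 0 0 0;-.2 0 0 0 0;-.2 0 0 0 0;-.2 0 0 -.04 0' 
python3 -m jog '-.2 0 0 -.02 -.1;-.2 0 0 -.02 -.1' >/dev/null
python3 plan.py 589.2 110.8 340 2.957
python3 - <<'E'
from h import *;from workcell import bot
f=bot.grab_frame("scene");g=bot.grab_frame("top");np.savez("scene2.npz",**f);np.savez("top2.npz",**g)
a=cv2.resize(f["frame"][110:250,280:390,::-1],None,fx=4,fy=4,interpolation=cv2.INTER_CUBIC)
b=cv2.resize(g["frame"][170:300,190:280,::-1],None,fx=4,fy=4,interpolation=cv2.INTER_CUBIC);b=cv2.copyMakeBorder(b,0,a.shape[0]-b.shape[0],0,0,0)
cv2.imwrite("pics/c2.png",np.hstack([a,b]))
E
```

```text
time: 6.2
tcp_pos: [533.9, 193.1, 324.1]
orientation: [0.098, 0.995, -0.002, -0.004]
force: [0.5, -0.5, 0.4]
width: 0.492
grasp_force: 0.0
t 6.4 tcp [535.9 195.4 350.5] head 2.956 q [ 0.08  0.69 -0.78  1.79  0.6   0.91  0.42] F [-0.4 -0.6  1. ] w 0.599 gf 0.0
shift [-0.068  -0.0733  0.0105] turn units -0.01
```

View pics/c2.png

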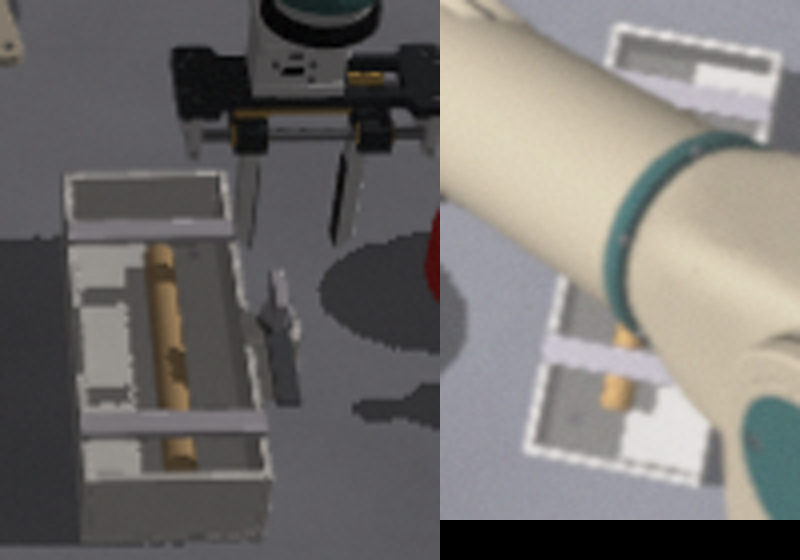

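The scene crop shows the keeper arm lying along the side wall, from (278,275) to (290,400), and the pin untouched from (160,245) to (180,465). Next is the pin.

```bash

python3 -m jog '0 -.068 -.0733 0 0;0 -.068 -.0733 0 0;0 -.068 -.0733 0 0;0 -.068 -.0733 0 0' >/dev/null
python3 -m jog '0 0 0 .04 0;0 0 0 .06 0;0 0 0 .06 0' 
python3 plan.py 589.2 110.8 209 2.957
```

```text
time: 7.2
tcp_pos: [586.2, 111.0, 284.7]
orientation: [0.091, 0.996, -0.001, -0.003]
force: [0.2, -0.5, 0.1]
width: 0.499
grasp_force: 0.0
t 7.2 tcp [586.2 111.  284.7] head 2.96 q [ 0.2   0.81 -0.72  1.76  0.68  0.85  0.54] F [ 0.2 -0.5  0.1] w 0.499 gf 0.0
shift [-0.0035  0.0005  0.0756] turn units 0.02
```

```bash

python3 -m jog '0 -.003 .0 .03 0;0 -.003 .0 .06 0;0 -.003 .0 .06 0;0 -.003 .0 .06 0' 
python3 plan.py 589.2 110.8 209 2.957
```

```text
time: 7.6
tcp_pos: [591.2, 110.6, 228.8]
orientation: [0.092, 0.996, 0.0, 0.0]
force: [0.4, -0.2, 0.6]
width: 0.499
grasp_force: 0.0
t 7.6 tcp [591.2 110.6 228.8] head 2.958 q [ 0.16  0.88 -0.66  1.78  0.76  0.75  0.49] F [ 0.4 -0.2  0.6] w 0.499 gf 0.0
shift [ 0.002  -0.0002  0.0198] turn units 0.01
```

```bash

python3 -m jog '0 .002 0 .010 0;0 .002 .0 .0195 0;0 .002 .0 .0195 0' 
python3 -m jog '1 0 0 0 0;1 0 0 0 0;1 0 0 0 0;1 0 0 0 0;1 0 0 0 0' 
python3 -m jog '1 0 0 0 0;1 0 0 0 0' 
python3 plan.py 589.2 110.8 209 2.957
```

```text
time: 7.9
tcp_pos: [589.0, 109.5, 207.7]
orientation: [0.092, 0.996, -0.0, -0.0]
force: [1.7, 0.8, 0.9]
width: 0.499
grasp_force: 0.0
time: 8.4
tcp_pos: [589.5, 109.8, 208.6]
orientation: [0.092, 0.996, 0.0, 0.0]
force: [-0.6, 0.1, 0.7]
width: 0.246
grasp_force: 30.0
time: 8.6
tcp_pos: [589.6, 109.8, 208.7]
orientation: [0.092, 0.996, 0.0, 0.0]
force: [-0.6, 0.1, 3.3]
width: 0.246
grasp_force: 30.0
t 8.6 tcp [589.6 109.8 208.7] head 2.956 q [ 0.15  0.91 -0.63  1.79  0.79  0.72  0.46] F [-0.6  0.1  3.3] w 0.246 gf 30.0
shift [ 0.0005  0.001  -0.0003] turn units -0.01
```

```bash

python3 -m jog '1 0 0 -.004 0;1 0 0 -.008 0;1 .008 0 -.008 0;1 .016 0 -.008 0;1 .024 0 -.008 0' 
python3 -m jog '1 .005 0 0 0;1 .01 0 0 0;1 .01 0 0 0' 
python3 - <<'E'
from h import *;from workcell import bot
f=bot.grab_frame("scene");g=bot.grab_frame("top");np.savez("scene3.npz",**f);np.savez("top3.npz",**g)
a=cv2.resize(f["frame"][110:250,280:390,::-1],None,fx=4,fy=4,interpolation=cv2.INTER_CUBIC)
b=cv2.resize(g["frame"][170:300,190:280,::-1],None,fx=4,fy=4,interpolation=cv2.INTER_CUBIC);b=cv2.copyMakeBorder(b,0,a.shape[0]-b.shape[0],0,0,0)
cv2.imwrite("pics/c3.png",np.hstack([a,b]))
E
```

```text
time: 9.1
tcp_pos: [564.6, 114.3, 216.2]
orientation: [0.092, 0.996, -0.0, -0.0]
force: [-0.1, -0.5, -1.2]
width: 0.246
grasp_force: 30.0
time: 9.4
tcp_pos: [555.3, 116.3, 216.4]
orientation: [0.092, 0.996, -0.0, -0.0]
force: [0.5, -0.0, -0.8]
width: 0.245
grasp_force: 30.0
```

View pics/c3.png

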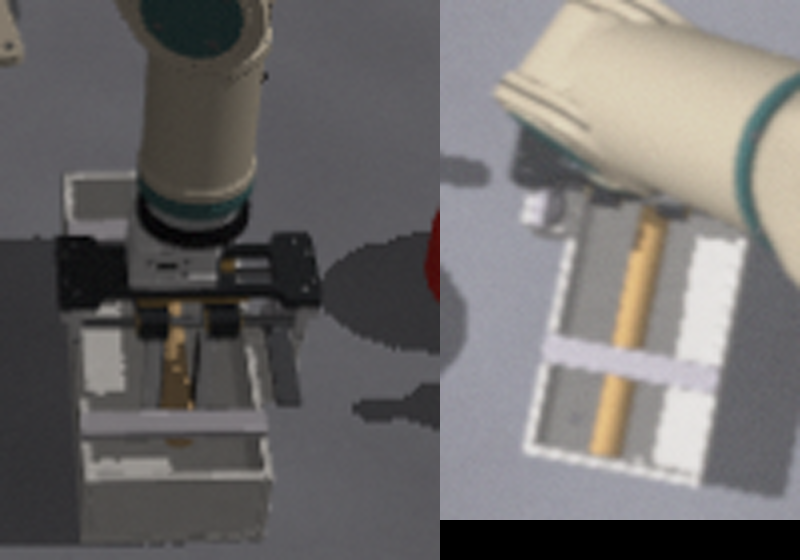

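The pin's near end is now just inside the near wall, at top crop (605,455), and its far end has come back from under the far crosspiece, at scene crop (180,443). Time to tilt.

```bash

python3 -m jog '1 0 0 -.008 0;1 0 0 -.016 0;1 0 0 -.024 0;1 0 0 -.032 0;1 0 0 -.04 0' 
python3 -m jog '1 0 0 -.006 0;1 0 0 -.012 0;1 0 0 -.018 0;1 0 0 -.024 0;1 0 0 -.03 0' 
python3 -m jog '1 0 0 0 0;1 0 0 0 0'
python3 - <<'E'
from h import *;from workcell import bot
f=bot.grab_frame("scene");g=bot.grab_frame("top");np.savez("scene4.npz",**f);np.savez("top4.npz",**g)
a=cv2.resize(f["frame"][110:250,280:390,::-1],None,fx=4,fy=4,interpolation=cv2.INTER_CUBIC)
b=cv2.resize(g["frame"][170:300,190:280,::-1],None,fx=4,fy=4,interpolation=cv2.INTER_CUBIC);b=cv2.copyMakeBorder(b,0,a.shape[0]-b.shape[0],0,0,0)
cv2.imwrite("pics/c4.png",np.hstack([a,b]))
E
```

```text
time: 10.0
tcp_pos: [556.1, 116.0, 257.3]
orientation: [0.093, 0.996, 0.0, 0.0]
force: [0.3, -0.4, -1.6]
width: 0.247
grasp_force: 30.0
time: 10.5
tcp_pos: [555.9, 115.9, 286.7]
orientation: [0.092, 0.996, -0.0, -0.0]
force: [0.1, -0.4, -2.7]
width: 0.245
grasp_force: 30.0
time: 10.7
tcp_pos: [556.2, 115.9, 286.5]
orientation: [0.093, 0.996, 0.0, 0.0]
force: [1.1, -0.2, -0.8]
width: 0.245
grasp_force: 30.0
```

View pics/c4.png

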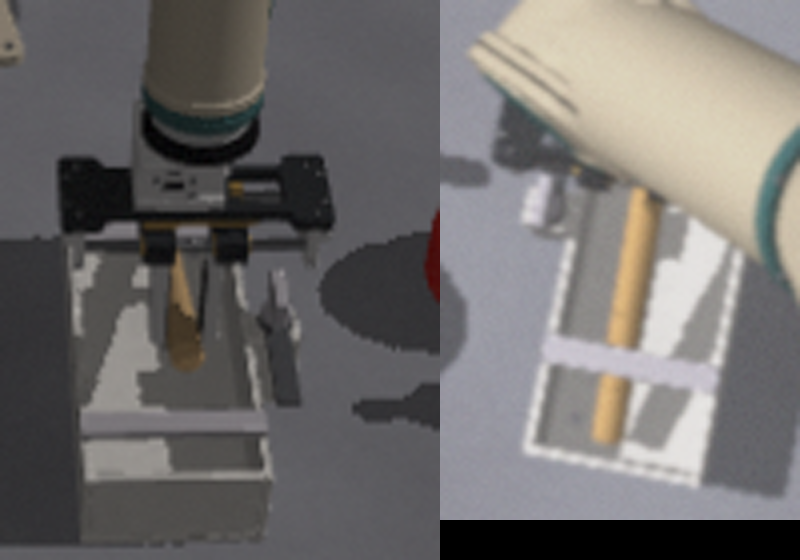

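The pin is tilted. Its far end is up in the opening at scene crop (187,360), and its near end is still behind the near crosspiece at top crop (607,443). I'll check the heights by casting rays onto the pin's vertical plane.

```bash
python3 - <<'E'
from h import *
s=dict(np.load("scene4.npz"));t=dict(np.load("top4.npz"))
c=np.array([503.8,116.6,0]);Rz=R.from_euler('z',-.185)
o,d=ray(s,[[326.6,199.2]]);o=Rz.inv().apply(o-c);d=Rz.inv().apply(d)[0]
k=(10.5-o[1])/d[1];print("far end local",(o+k*d).round(1))
for z in(18,30,50):print("near",z,Rz.inv().apply(onz(t,[[231.6,280.6]],z)-c).round(1))
print("grip local",Rz.inv().apply(np.array([556.2,115.9,286.5])-c).round(1))
# depth cross-check near far end
print(s["depth"][196:202,325:329].round(0).min(), proj(s,Rz.apply([85,10.5,112])+c).round(1))
E
```

```text
far end local [ 94.6  10.5 113.6]
near 18 [[-142.8    9.3   18. ]]
near 30 [[-142.8    7.8   30. ]]
near 50 [[-142.8    5.4   50. ]]
grip local [ 51.6   9.  286.5]
1342.0 [[326.3 197.1]]
```

```bash

python3 -m jog '1 -.01 0 -.004 0;1 -.025 0 -.01 0;1 -.04 0 -.016 0;1 -.055 0 -.022 0;1 -.065 0 -.026 0' 
python3 -m jog '1 -.012 0 -.005 0;1 -.025 0 -.01 0;1 -.035 0 -.015 0;1 -.04 0 -.018 0;1 -.04 0 -.018 0' 
python3 - <<'E'
from h import *;from workcell import bot
f=bot.grab_frame("scene");g=bot.grab_frame("top");np.savez("scene5.npz",**f);np.savez("top5.npz",**g)
a=cv2.resize(f["frame"][110:250,280:390,::-1],None,fx=4,fy=4,interpolation=cv2.INTER_CUBIC)
b=cv2.resize(g["frame"][170:300,190:280,::-1],None,fx=4,fy=4,interpolation=cv2.INTER_CUBIC);b=cv2.copyMakeBorder(b,0,a.shape[0]-b.shape[0],0,0,0)
cv2.imwrite("pics/c5.png",np.hstack([a,b]))
E
```

```text
time: 11.3
tcp_pos: [621.4, 103.4, 312.7]
orientation: [0.093, 0.996, 0.0, 0.0]
force: [-0.1, -0.4, -1.9]
width: 0.248
grasp_force: 30.0
time: 11.8
tcp_pos: [659.9, 96.4, 330.6]
orientation: [0.093, 0.996, 0.0, 0.0]
force: [-0.7, -0.7, -0.4]
width: 0.247
grasp_force: 30.0
```

View pics/c5.png

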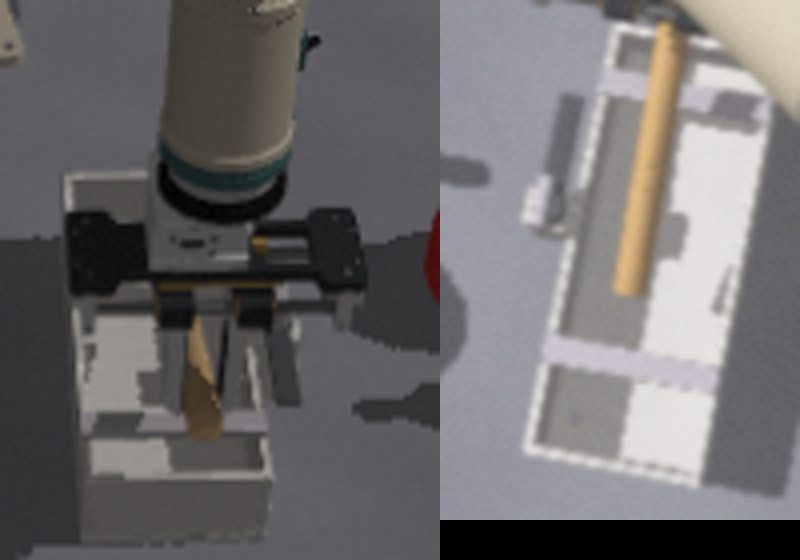

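The near end at top crop (628,290) is well clear of the near crosspiece at y≈360, so I can lift straight up.

```bash

python3 -m jog '1 0 0 -.015 0;1 0 0 -.035 0;1 0 0 -.055 0;1 0 0 -.075 0;1 0 0 -.09 0' 
python3 -m jog '1 0 0 -.015 0;1 0 0 -.03 0;1 0 0 -.045 0;1 0 0 -.055 0;1 0 0 -.06 0' 
python3 -m jog '1 0 0 0 0;1 0 0 0 0;1 0 0 0 0;1 0 0 0 0;1 0 0 0 0'
python3 - <<'E'
from h import *;from workcell import bot
f=bot.grab_frame("scene");g=bot.grab_frame("top");np.savez("scene6.npz",**f);np.savez("top6.npz",**g)
a=cv2.resize(f["frame"][80:250,270:390,::-1],None,fx=3.4,fy=3.4,interpolation=cv2.INTER_CUBIC)
b=cv2.resize(g["frame"][150:300,190:290,::-1],None,fx=3.8,fy=3.8,interpolation=cv2.INTER_CUBIC);b=cv2.copyMakeBorder(b,0,a.shape[0]-b.shape[0],0,0,0)
print(a.shape);cv2.imwrite("pics/c6.png",np.hstack([a,b]))
s=bot.get_obs();print(s["qvel"].round(3),s["joints"].round(2))
E
```

```text
time: 12.4
tcp_pos: [658.9, 97.1, 422.8]
orientation: [0.092, 0.996, 0.0, 0.001]
force: [0.2, 0.2, -1.0]
width: 0.249
grasp_force: 30.0
time: 12.9
tcp_pos: [659.2, 96.8, 481.6]
orientation: [0.092, 0.996, 0.0, 0.001]
force: [0.7, -0.4, -0.7]
width: 0.247
grasp_force: 30.0
time: 13.4
tcp_pos: [659.1, 96.6, 479.9]
orientation: [0.092, 0.996, -0.0, -0.0]
force: [-0.6, 0.0, -1.4]
width: 0.247
grasp_force: 30.0
(578, 408, 3)
[-0.    -0.002 -0.001 -0.002  0.002 -0.    -0.001] [ 0.24  0.7  -0.83  1.35  0.51  1.31  0.79]
```

View pics/c6.png

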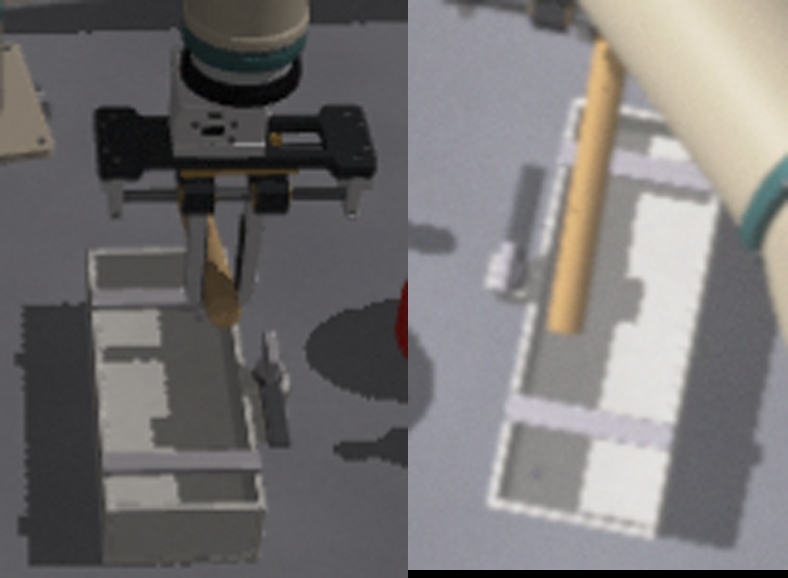

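The pin is held, tilted, well above the tray and clear of it. The keeper is open and the bystanders were not touched. I'll check the near end's height by depth, then hand in.

```bash
python3 - <<'E'
from h import *;from workcell import bot
t=dict(np.load("top6.npz"))
o,d=ray(t,[[231.5,235]]);p=o+d[0]*float(np.median(t["depth"][234:236,230:233]));print(p.round(0))
if p[2]>170: print(bot.finish_job())
E
```

```text
[474. 129. 239.]
the job is handed in; nothing more can be done
None
```

I handed the job in at about 13.5 s of the 51 s allowed. The arm is holding the pin still, its lower end about 230 mm above the shelf. In the last pictures the keeper lies open along the side wall, and I saw nothing touch the other things on the shelf. No verdict came back from the hand-in.

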